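Hang the ear defenders on the bar

ROBOT

A 6-joint arm with a two-finger parallel gripper is mounted at the origin on the work surface. World frame = base frame: x ahead of the robot, y to its left, z up, the work surface at z = 0. Lengths are in mm, angles in rad, forces in N, time in s.
With the tool pointing down it reaches from about 300 to 775 mm from the base axis. Payload 14.6 kg.
Tool frame: the origin (TCP) lies between the finger pads; the fingertips stand 19 mm ahead of it and the grasp point (between the pads) is the TCP (manip.tcp_to_tips is the distance from the TCP to the fingertips, in mm); x points along the fingers, z is the direction in which the jaws open and shut, and the axes are right-handed (so a half turn about x gives the same grasp; the last joint's range is limited). The gripper opens to 94 mm and grips with 3 to 60 N. Pads are 16 mm wide; open, the fingers measure 119 mm over their backs; the gripper's body (75 mm by 177 mm) begins 78 mm behind the grasp point.
Start: joints at [-1.381, 0.3, 1.521, -0, 1.321, -0.067], TCP at [139.686, -531.956, 224.446] pointing down, gripper open.
Joint ranges: [-3.03, 3.03], [-0.79, 2.21], [0.23, 2.52], [-1.04, 4.18], [0, 3.07], [-2.55, 2.55]. Speed limits (rad/s): [2.22, 2.22, 2.57, 3.14, 3.14, 3.14].

INTERFACE

Orientations are given as [roll, pitch, yaw] about the fixed x, y, z axes, in that order (R = Rz(yaw) Ry(pitch) Rx(roll)).
In Python, from cell import manip gives the robot as it stands.
- The arm moves only by the tool jog_arm, never from a script. Its argument "moves" is a list that holds one entry, the list of rows, each a list of 6 numbers: the shift along the world's x, y, z in mm, then the turn, a rotation vector about the world's x, y, z in degrees. In form: [[[dx, dy, dz, wx, wy, wz], ...]]. A call has 1 to 5 rows; each row shifts and turns the pose as measured when the row begins; what a row does not reach is not made up. A row lasts 1/10 s, in which the tool goes at most 50 mm and 8.59 degrees, less where a joint would pass 70% of its speed; a pose out of reach is approached as far as the arm can. A call is refused whole if a number of a shift passes 50 or a number of a turn 8.59, either way. A call with a gripper value outside its range is refused whole. "gripper" is the opening, from -1 (shut) to 1 (fully open), set as the call begins (left out, the last holds). The fingers move at their own pace and stop on an object; "squeeze" is the grip in N (left out, the last holds). Time passes only in rows, so rows that do not move let the fingers close. It gives the time, the measured TCP pose, the force and the opening at its end, in the units of the state.
- manip.read_state(): the state, without advancing time (a new reading comes with each control period).
- manip.camera(name): name is "scene" or "top" or "wrist"; returns (picture, depth): 420x560x3 uint8, blue, green, red; 420x560 float32, mm along the optical axis (not along the pixel's ray), 0 where there is no reading.
- manip.camera_params(name): a dict with "fx", "fy", "cx", "cy" (pixels), "dist" ([k1, k2, p1, p2, k3] as OpenCV has them; the pictures are not rectified), "rvec" (rotation vector, rad) and "tvec" (3), from world to camera coordinates, as OpenCV has them. Camera axes: x right, y down, z forward; pixel columns grow to the right and rows downward; lengths in mm; the calibration is good to about 2 mm. A picture is of the moment at which its call begins: read the wrist's pose just before it. camera_params takes no time and is no camera call; for the wrist camera it gives the pose at the moment of the call.
- manip.sign_off(): hands the job in, once; it reports no verdict.
The state is a dict: "clock": time; "joints": joint angles; "qd": joint speeds; "effort": joint torques, N m; "eef_pos": TCP position; "eef_rot": TCP orientation; "wrist_force": force on the tool from outside, world axes, zero at the start; "moment": the same for the moment, N m; "finger_gap": finger opening in mm.
Only numpy, scipy, OpenCV 4.12 (cv2) and the standard library are available. Lean on these libraries where they do the work, as an engineer would, in place of code of your own. Each camera call takes 0.05 s, during which the arm holds its last target. There are 200 camera calls.

TASK

The ear defenders have been left standing on the bench under the low parts shelf. Bring them out and hang them on the T-shaped stand: headband over the bar, one cup on each side of it, squarely across the bar and hanging upright and still. The bar is clamped at no known height, so feel the band settle on it, gently, before you let go (do not drop them on), and leave the other things on the bench where they are.

Things in the scene. Friction and masses are not known exactly. Their poses are not given: they have to be found in the camera images.
- earmuffs: Ear defenders standing on two grey cups, 0.26 kg. Origin: between the cups' feet; z up, x cup to cup, y across the band. Cups |x| 40-82 (gap 80), 72 wide in y, 84 high. Black band 30 wide (y), 8 thick, arch in xz, mid-line (x,z): (+-74,75) (+-68,107) (+-52,134) (+-28,152) (0,158). Front and back alike. Fingers reaching below the crown would meet the bar first; on the band's slope they clear it.
- rack: Low aluminium shelf above the ear defenders, fixed. Origin on the bench, front to -x. Board x -50 to 130, y -160 to 160, underside at 285; blue bins on it up to 358. Two 30 mm square posts at x 115, y +-145; otherwise open all round. No room under it for an upright gripper.
- stand: T stand, fixed. Origin on the bench, centre of its round blue base (radius 100, 10 thick). Post on its axis: radius 17 up to 115, collar 20 to 133, then 11. Steel bar, diameter 20, along its y from -140 to 140 at x = 0, rubber end stops 28 in diameter, 8 long. Bar height is adjustable and not reported: its axis is 180 to 215 above the bench.
- bin: Loose blue open bin 130 x 85 x 65 high under the shelf beside the ear defenders, origin under its centre. Leave alone.
- bottle: White bottle, 56 diameter, 150 high, standing behind the stand, origin under its centre. Leave alone.
- screwdriver: Screwdriver lying on the bench, about 200 long, origin on the bench near its middle. Leave alone.
- tape: Cardboard roll 104 diameter, 48 high, origin under its centre. Leave alone.
Not all that is in view belongs to the job. What is shaped like the earmuffs but turquoise or yellow is not meant.

How it is judged (in metres and radians):
On the way:
1. the ear defenders bear on the bar, straddling it, while the gripper still holds them (contact force between earmuffs and stand above 0.8 N and height (world z) of earmuffs between 0.028 and 0.1 m and x of earmuffs in the frame of stand between -0.05 and 0.05 m and y of earmuffs in the frame of stand between -0.15 and 0.15 m and contact force between the fingers and earmuffs above 1 N), for 0.2 s.
At the end, for the whole second after the job is handed in: The ear defenders hang on the stand's bar (over 0.8 N on the stand), released, upright within 17 degrees, square across the bar within 20 degrees, centred across it within 50 mm and along it within 150 mm of the post, cups 28 to 100 mm above the bench, and at rest (contact force between earmuffs and stand above 0.8 N and height (world z) of earmuffs between 0.028 and 0.1 m and x of earmuffs in the frame of stand between -0.05 and 0.05 m and y of earmuffs in the frame of stand between -0.15 and 0.15 m and angle between earmuffs's own z axis and vertical below 0.3 rad and angle between the x axis of earmuffs and the x axis of stand, either way round below 0.35 rad and linear speed of earmuffs below 0.05 m/s and angular speed of earmuffs below 0.5 rad/s and contact force between the fingers and earmuffs below 0.1 N); the robot touches nothing.
It fails at once if the ear defenders are pressed on the stand with more than 40 N (contact force between earmuffs and stand above 40 N).
It fails at once if one of the other things on the bench is moved more than 40 mm or tipped over (distance of any of bin, bottle, screwdriver, tape from where it was at the start of the episode above 0.04 m or angle between any of bin, bottle, tape's own z axis and vertical above 0.6 rad).
It also fails if it takes over 69 s, if anything falls off the work surface, if the arm or the gripper's body presses on something with over 40 N, if the wrist force passes 120 N, or if a joint passes its speed limit or range.

## Working session

There is one attempt and no reset: what is moved stays moved. The work goes in short steps, Python scripts to look and compute and a tool call to move; the robot and the scene stay as the last step left them, time stands still between calls to the robot, and variables do not carry over. Pictures are saved under pics/ and viewed, about 8 in all and at most 12, crops included, and the job is handed in when it is done.

Besides the shell and the picture viewer there is one more tool, called after "Request:" in YAML: its name, and indented under it one key for each argument. jog_arm: Moves the arm, as the interface text tells. Its arguments: {"type":"object","properties":{"moves":{"type":"array","items":{"type":"array","items":{"type":"array","items":{"type":"number"}}}},"gripper":{"type":"number"},"squeeze":{"type":"number"}},"required":["moves"]}

```bash
ls; mkdir -p pics; python3 - <<'E'
from cell import manip
import cv2,numpy as np
print(manip.read_state())
for n in("scene","top"):
    p,d=manip.camera(n); cv2.imwrite(f"pics/{n}0.png",p); np.save(f"pics/{n}0.npy",d)
    print(n,manip.camera_params(n))
E
```

```text
pics
{'clock': 0.0, 'joints': array([-1.38061442e+00,  3.00508011e-01,  1.52155592e+00,  2.15575963e-05,
        1.32068961e+00, -6.66041983e-02]), 'qd': array([-0.00051511,  0.00243152, -0.00125472, -0.00131206,  0.00013034,
       -0.00101097]), 'effort': array([-1.39397522e-03, -5.31803656e+01, -3.52737594e+01,  7.07567786e-02,
        2.43562093e-02, -1.02509939e-04]), 'eef_pos': array([ 139.6421684 , -531.74174481,  223.87670992]), 'eef_rot': array([3.05700373, 1.56963524, 1.74298816]), 'wrist_force': array([ 0.07245856, -0.27243245, -0.0148748 ]), 'moment': array([-0.07702459, -0.03312193,  0.03774895]), 'finger_gap': 94.23937923519055}
scene {'fx': 432.07891348200707, 'fy': 432.07891348200707, 'cx': 284.7120480184698, 'cy': 207.19388451015104, 'dist': array([-0.08101882,  0.        ,  0.        ,  0.        ,  0.        ]), 'rvec': array([ 1.77258734,  1.82110208, -0.72066446]), 'tvec': array([  27.68606448, -306.17766874, 1447.55445551])}
top {'fx': 462.3493702792939, 'fy': 462.3493702792939, 'cx': 283.16807424742234, 'cy': 204.92983842133557, 'dist': array([-0.16116518,  0.        ,  0.        ,  0.        ,  0.        ]), 'rvec': array([ 2.13723889, -2.11151612,  0.16362078]), 'tvec': array([  10.25378316,  486.08490387, 1407.47307388])}
```

View pics/scene0.png

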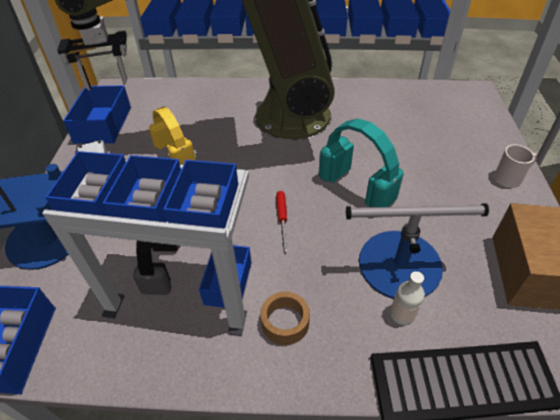

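View pics/top0.png

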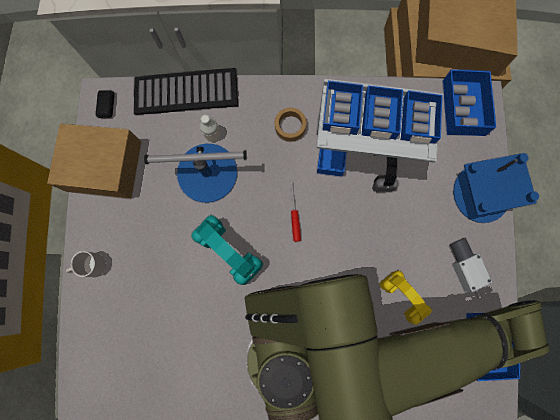

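The scene view shows the dark ear defenders under the shelf at about (152,268), and the stand bar running from (350,212) to (487,210). In the top view one cup and part of the band stick out at (387,178), and the bar runs from (147,159) to (244,155). Next I back-project both depth images.

```bash
cat > h.py <<'E'
import cv2,numpy as np
def cloud(d,c):
    K=np.array([[c['fx'],0,c['cx']],[0,c['fy'],c['cy']],[0,0,1]])
    v,u=np.mgrid[0:420,0:560]
    n=cv2.undistortPoints(np.stack([u,v],-1).reshape(-1,1,2).astype(float),K,c['dist']).reshape(420,560,2)
    P=np.dstack([n*d[...,None],d]); R=cv2.Rodrigues(c['rvec'])[0]
    W=(P-c['tvec'])@R; W[d<=0]=np.nan; return W
E
python3 - <<'E'
from h import *; from cell import manip
C={}
for n in("scene","top"): C[n]=cloud(np.load(f"pics/{n}0.npy"),manip.camera_params(n)); 
T,S=C['top'],C['scene']
for n,pts in dict(top=[(147,159),(244,155),(195,157),(207,185),(322,85),(437,155),(320,148),(435,92),(387,160),(385,185),(330,165),(290,124),(208,122),(295,220)],scene=[(155,245),(152,270),(152,285),(160,246),(350,212),(487,210),(60,215),(240,230)]).items():
    for u,v in pts: print(n,u,v,C[n][v,u].round())
p={n:cv2.imread(f"pics/{n}0.png") for n in C}
# bar
for n in C:
    W=C[n]; m=(W[...,2]>165)&(W[...,2]<235)&(W[...,0]>400)&(W[...,1]>0)&(W[...,1]<500)
    q=W[m]; print(n,'bar n',len(q)); 
    for y in range(0,500,25):
        r=q[(q[:,1]>=y)&(q[:,1]<y+25)]
        if len(r): print(y,len(r),r.mean(0).round(),r[:,2].max().round(),r[:,0].min().round(),r[:,0].max().round())
# dark objects under shelf
for n in C:
    W=C[n]; g=p[n].max(2)<75
    m=g&(W[...,2]>12)&(W[...,2]<270)&(W[...,0]>380)&(W[...,0]<800)&(W[...,1]<-50)&(W[...,1]>-450)
    q=W[m]; print(n,'dark',len(q))
    for z in range(0,270,15):
        r=q[(q[:,2]>=z)&(q[:,2]<z+15)]
        if len(r): print(z,len(r),r.mean(0).round(),r.min(0).round(),r.max(0).round())
    vis=cv2.resize(p[n][210:330,30:260] if n=='scene' else p[n][70:210,290:460],None,fx=3.4,fy=3.4,interpolation=cv2.INTER_CUBIC)
    vis=np.clip(vis.astype(float)*1.8,0,255).astype(np.uint8); cv2.imwrite(f'pics/{n}c.png',vis)
E
```

```text
top 147 159 [589. 409. 203.]
top 244 155 [600. 126. 207.]
top 195 157 [596. 268. 200.]
top 207 185 [554. 265.  11.]
top 322 85 [ 910. -110.   -0.]
top 437 155 [ 667. -494.    1.]
top 320 148 [598. -84. 289.]
top 435 92 [ 894. -501.    1.]
top 387 160 [ 604. -291.  155.]
top 385 185 [ 543. -296.   89.]
top 330 165 [ 626. -134.    6.]
top 290 124 [767.  -2.   3.]
top 208 122 [724. 248. 137.]
top 295 220 [440. -21.  29.]
scene 155 245 [ 578. -324.   35.]
scene 152 270 [ 692. -289.   96.]
scene 152 285 [ 701. -299.   50.]
scene 160 246 [ 577. -313.   30.]
scene 350 212 [614. 128. 205.]
scene 487 210 [600. 414. 203.]
scene 60 215 [ 746. -377.  334.]
scene 240 230 [ 497. -128.   -1.]
scene bar n 1572
100 40 [610. 122. 199.] 208.0 594.0 620.0
125 128 [610. 137. 200.] 209.0 595.0 621.0
150 120 [609. 162. 199.] 206.0 597.0 614.0
175 111 [608. 187. 200.] 206.0 598.0 615.0
200 128 [582. 214. 198.] 206.0 400.0 612.0
225 184 [536. 236. 191.] 206.0 400.0 612.0
250 189 [605. 263. 191.] 206.0 593.0 612.0
275 117 [603. 286. 198.] 205.0 593.0 609.0
300 110 [602. 313. 200.] 206.0 588.0 609.0
325 118 [6
[... 2019 characters left out ...]
85. -197.   23.] [ 535. -328.   15.] [749. -52.  30.]
30 55 [ 578. -209.   37.] [ 535. -335.   30.] [745. -51.  45.]
45 64 [ 580. -207.   52.] [ 535. -335.   45.] [746. -51.  59.]
60 60 [ 566. -257.   67.] [ 536. -336.   60.] [747. -92.  75.]
75 76 [ 555. -294.   80.] [ 536. -336.   75.] [748. -91.  89.]
90 23 [ 545. -305.   97.] [ 542. -320.   90.] [ 550. -290.  105.]
105 35 [ 550. -304.  113.] [ 545. -323.  105.] [ 558. -291.  119.]
120 50 [ 563. -302.  127.] [ 551. -321.  121.] [748. -91. 135.]
135 68 [ 576. -300.  143.] [ 562. -318.  135.] [748. -91. 150.]
150 108 [ 596. -304.  157.] [ 575. -318.  150.] [ 614. -290.  164.]
165 1 [ 611. -292.  166.] [ 611. -292.  166.] [ 611. -292.  166.]
```

View pics/scenec.png

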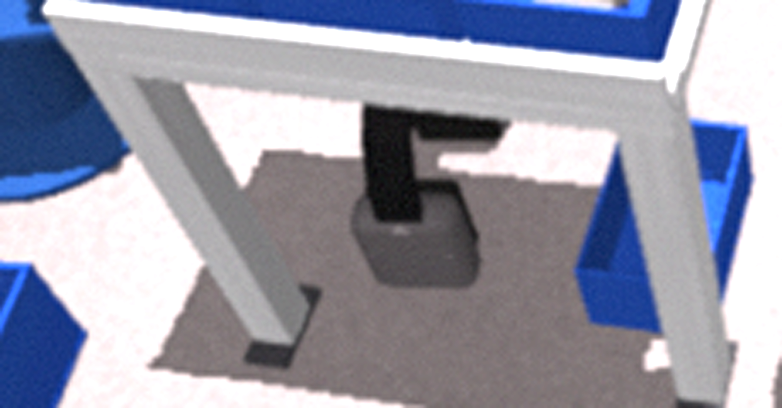

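View pics/topc.png

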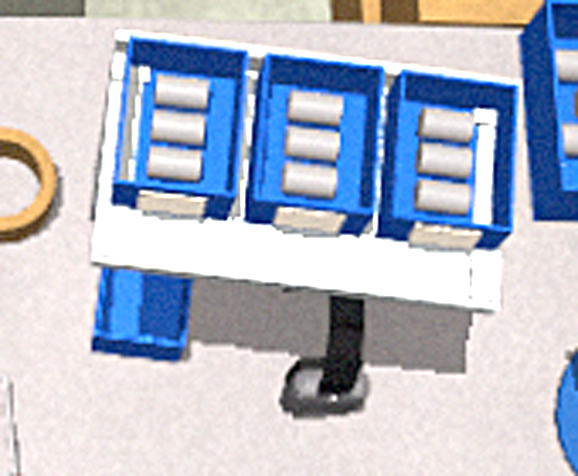

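The crops show the front cup poking out from under the shelf edge, with the band's front slope free. From the scene side the far cup and band are also visible. Now for the fits.

```bash
python3 - <<'E'
from h import *; from cell import manip
C={n:cloud(np.load(f"pics/{n}0.npy"),manip.camera_params(n)) for n in("scene","top")}
p={n:cv2.imread(f"pics/{n}0.png") for n in C}
for n in C:
    W=C[n];x,y,z=[W[...,i] for i in range(3)]
    m=(p[n].max(2)<75)&(z>92)&(z<170)&(x>530)&(x<715)&(y<-270)&(y>-350)
    for a in range(530,715,12):
        r=W[m&(x>=a)&(x<a+12)]
        if len(r)>3: print(n,'band',a,len(r),r.mean(0).round(),'y',np.percentile(r[:,1],[3,97]).round())
    m=(z>12)&(z<92)&(x>525)&(x<760)&(y<-255)&(y>-350)&(p[n].max(2)<110)
    for lo,hi in((525,600),(640,720)):
        r=W[m&(x>lo)&(x<hi)]
        if len(r)>20: print(n,'cup',len(r),np.percentile(r[:,:2],[2,50,98],axis=0).round())
    m=(z>275)&(z<310)&(x<900)&(y<0)&(y>-520)
    b=W[m]; print(n,'board',len(b))
    for a in range(-460,-60,25):
        r=b[(b[:,1]>=a)&(b[:,1]<a+25)]
        if len(r): print(a,r[:,0].min().round(),r[:,0].max().round(),r[:,2].mean().round())
    m=(z>165)&(z<235)&(x>570)&(x<630)&(y>0)&(y<500); q=W[m]
    print(n,'bar y',q[:,1].min(),q[:,1].max(),'fit',np.polyfit(q[:,1],q[:,0],1))
    m=(z>4)&(z<18)&(p[n][...,0]>120)&(p[n][...,2]<90)&(x>440)&(x<740)&(y>100)&(y<430); q=W[m]
    print('base',cv2.minEnclosingCircle(q[:,:2].astype(np.float32)))
    m=(z>8)&(p[n][...,0]>110)&(p[n][...,1]>110)&(p[n][...,2]<90)&(y>50)&(y<350);q=W[m]; print('teal',np.nanmin(q,0).round(),np.nanmax(q,0).round())
E
```

```text
scene band 650 59 [ 658. -303.  149.] y [-317. -290.]
scene band 662 105 [ 668. -303.  141.] y [-317. -290.]
scene band 674 144 [ 680. -302.  127.] y [-318. -289.]
scene band 686 144 [ 691. -303.  106.] y [-317. -290.]
scene cup 206 [[ 566. -333.]
 [ 578. -305.]
 [ 580. -274.]]
scene cup 888 [[ 662. -335.]
 [ 698. -292.]
 [ 702. -268.]]
scene board 3252
-460 101.0 152.0 307.0
-435 741.0 742.0 299.0
-410 614.0 746.0 297.0
-385 610.0 748.0 299.0
-360 614.0 751.0 300.0
-335 572.0 754.0 299.0
-310 661.0 757.0 301.0
-285 622.0 759.0 304.0
-260 625.0 762.0 301.0
-235 627.0 765.0 300.0
-210 585.0 768.0 300.0
-185 634.0 771.0 305.0
-160 635.0 774.0 300.0
-135 639.0 777.0 301.0
-110 603.0 779.0 301.0
-85 600.0 692.0 301.0
scene bar y 120.70398612417607 417.42803275754835 fit [-4.69022035e-02  6.16364982e+02]
base ((597.8723754882812, 269.1712341308594), 99.22640991210938)
teal [245.  84. 103.] [443. 287. 222.]
top band 542 58 [ 548. -305.  108.] y [-320. -291.]
top band 554 53 [ 559. -305.  129.] y [-319. -291.]
top band 566 46 [ 572. -304.  142.] y [-317. -291.]
top band 578 48 [ 584. -304.  152.] y [-318. -291.]
top band 590 42 [ 596. -304.  157.] y [-318. -291.]
top band 602 34 [ 607. -302.  160.] y [-317. -290.]
top cup 273 [[ 535. -335.]
 [ 543. -289.]
 [ 576. -270.]]
top board 5771
-460 155.0 155.0 307.0
-410 564.0 730.0 306.0
-385 566.0 732.0 305.0
-360 568.0 734.0 303.0
-335 570.0 745.0 304.0
-310 573.0 745.0 303.0
-285 574.0 743.0 304.0
-260 577.0 746.0 303.0
-235 580.0 749.0 304.0
-210 583.0 758.0 303.0
-185 585.0 753.0 304.0
-160 587.0 755.0 303.0
-135 591.0 758.0 304.0
-110 592.0 770.0 305.0
-85 -100.0 706.0 302.0
top bar y 120.53258468282145 418.2880989574776 fit [-4.35717135e-02  6.07129555e+02]
base ((598.7518310546875, 269.4608459472656), 99.10806274414062)
teal [244.  87. 102.] [435. 287. 227.]
```

Measured, all consistent with the given sizes:
- **Ear defenders:** origin (619,-303), yaw about 0.
- **Board:** front edge x≈573 at that y.
- **Stand:** centre (598,269), yaw +0.045 rad, bar axis z≈195–200.

I will grip the front slope at (559,-303,121) with the tool tilted 45°, pointing +x and down. First I raise the arm and turn the tool.

Request:
jog_arm:
  moves:
    - [[20,20,40,0,0,-7.5],[30,30,20,0,0,-7.2],[40,20,15,0,-8,0],[40,20,10,0,-8,0],[40,20,0,0,-8,0]]
  gripper: 1

```text
clock: 0.6
eef_pos: [313.2, -418.4, 310.8]
eef_rot: [1.597, 1.139, 0.015]
wrist_force: [0.8, 0.0, 0.1]
finger_gap: 93.9
```

Request:
jog_arm:
  moves:
    - [[40,25,0,0,-8,0],[40,25,0,0,-8,0],[40,25,0,0,-5,0],[30,20,0,0,0,0],[0,0,0,0,0,0]]

```text
clock: 1.1
eef_pos: [468.7, -317.2, 310.3]
eef_rot: [1.595, 0.755, 0.009]
wrist_force: [0.9, -0.3, 0.4]
finger_gap: 93.8
```

```bash
cat >> h.py <<'E'
def st():
    from cell import manip; from scipy.spatial.transform import Rotation as Ro
    s=manip.read_state(); R=Ro.from_euler('xyz',s['eef_rot']).as_matrix()
    print(round(s['clock'],2),'p',s['eef_pos'].round(1),'x',R[:,0].round(3),'z',R[:,2].round(3),'F',s['wrist_force'].round(2),'M',s['moment'].round(2),'gap',round(s['finger_gap'],1),'q',s['joints'].round(2)); return s,R
E
python3 -c "from h import *;st()"
```

```text
1.1 p [ 468.7 -317.2  310.3] x [ 0.728  0.006 -0.685] z [-0.008 -1.    -0.018] F [ 0.86 -0.26  0.4 ] M [0.03 0.33 0.09] gap 93.8 q [-0.93  0.02  1.83  0.83  0.92  0.27]
```

Request:
jog_arm:
  moves:
    - [[10,14,-45,0,-2,0],[10,0,-45,0,0,0],[0,0,-29,0,0,0],[0,0,0,0,0,0],[0,0,0,0,0,0]]

```text
clock: 1.6
eef_pos: [488.3, -303.1, 189.2]
eef_rot: [1.591, 0.719, 0.006]
wrist_force: [1.3, 1.1, 1.0]
finger_gap: 94.0
```

```bash
python3 - <<'E'
from h import *; from cell import manip
s,R=st(); c=manip.camera_params('wrist'); p,d=manip.camera('wrist'); cv2.imwrite('pics/w1.png',p)
W=cloud(d,c);x,y,z=[W[...,i] for i in range(3)]
m=(p.max(2)<75)&(z>92)&(z<170)&(x>530)&(x<715)&(y<-270)&(y>-350)
for a in range(95,165,10):
    r=W[m&(z>=a)&(z<a+10)]
    if len(r)>3: print(a,len(r),r.mean(0).round(1),np.percentile(r[:,1],[3,97]).round())
E
```

```text
1.6 p [ 488.3 -303.1  189.2] x [ 0.753  0.005 -0.659] z [-0.007 -1.    -0.015] F [1.35 1.11 1.01] M [-0.02  0.31 -0.04] gap 94.0 q [-0.88  0.18  1.98  1.12  0.7  -0.1 ]
95 226 [ 545.3 -305.4  100. ] [-319. -292.]
105 339 [ 548.3 -304.9  110.5] [-318. -291.]
115 401 [ 553.9 -304.7  120. ] [-319. -291.]
125 421 [ 559.8 -304.8  130.1] [-318. -291.]
135 650 [ 568.9 -304.4  140.1] [-318. -291.]
145 707 [ 582.3 -304.1  150. ] [-318. -290.]
155 1484 [ 613.  -304.   158.7] [-318. -290.]
```

View pics/w1.png

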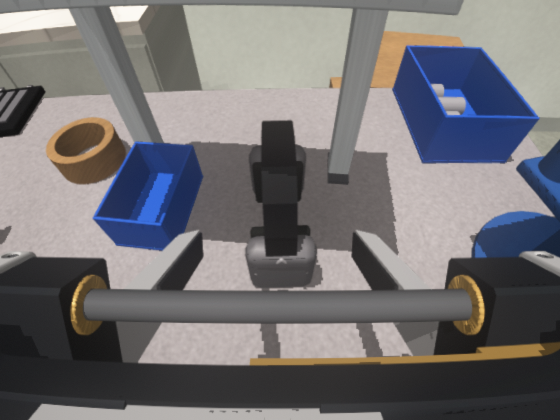

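The wrist view shows the band (column about 280) centred between the open fingers, which sit at about columns 185 and 375. The path is clear, so I go in and grip.

Request:
jog_arm:
  moves:
    - [[25,-1.5,-24,0,0,0],[25,0,-24,0,0,0],[15,0,-14,0,0,0],[5,0,-5,0,0,0],[0,0,0,0,0,0]]

```text
clock: 2.15
eef_pos: [562.3, -309.3, 131.5]
eef_rot: [1.576, 0.707, -0.006]
wrist_force: [-0.2, -0.1, 1.2]
finger_gap: 94.0
```

Request:
jog_arm:
  moves:
    - [[0,0,0,0,0,0],[0,0,0,0,0,0],[0,0,0,0,0,0],[0,0,0,0,0,0],[0,0,0,0,0,0]]
  gripper: -1
  squeeze: 45

```text
clock: 2.65
eef_pos: [561.4, -311.0, 136.6]
eef_rot: [1.571, 0.702, -0.01]
wrist_force: [-0.1, -0.6, 0.7]
finger_gap: 57.3
```

```bash
python3 -c "from h import *;st()"
```

```text
2.65 p [ 561.4 -311.   136.6] x [ 0.764 -0.008 -0.646] z [-0.011 -1.    -0.001] F [-0.13 -0.61  0.66] M [0.07 0.36 0.  ] gap 57.3 q [-0.77  0.39  1.87  1.29  0.58 -0.22]
```

The tool drifted slightly (z +15, y -6 from target), so I stop the closing and correct before gripping.

Request:
jog_arm:
  moves:
    - [[-1,6,-12,0,0,0],[0,0,-3,0,0,0],[0,0,0,0,0,0]]
  gripper: 0.4

```text
clock: 2.95
eef_pos: [560.3, -305.3, 122.0]
eef_rot: [1.571, 0.701, -0.011]
wrist_force: [-0.5, -0.4, 0.7]
finger_gap: 65.5
```

```bash
python3 -c "from h import *;s,_=st();print(s['qd'].round(3))"
```

```text
2.95 p [ 560.3 -305.3  122. ] x [ 0.764 -0.009 -0.645] z [-0.011 -1.     0.   ] F [-0.49 -0.42  0.7 ] M [ 0.01  0.29 -0.03] gap 65.5 q [-0.77  0.4   1.89  1.35  0.57 -0.29]
[ 0.002 -0.002  0.008 -0.003  0.001  0.002]
```

Settled on target. Now I close.

Request:
jog_arm:
  moves:
    - [[0,0,0,0,0,0],[0,0,0,0,0,0],[0,0,0,0,0,0],[0,0,0,0,0,0],[0,0,0,0,0,0]]
  gripper: -1
  squeeze: 50

```text
clock: 3.45
eef_pos: [560.7, -306.1, 123.3]
eef_rot: [1.57, 0.7, -0.012]
wrist_force: [0.5, -0.1, -0.5]
finger_gap: 29.6
```

Request:
jog_arm:
  moves:
    - [[0,0,0,0,0,0],[0,0,0,0,0,0],[0,0,0,0,0,0],[0,0,0,0,0,0],[0,0,0,0,0,0]]

```text
clock: 3.95
eef_pos: [560.7, -306.0, 123.3]
eef_rot: [1.569, 0.7, -0.012]
wrist_force: [0.5, 1.2, -1.1]
finger_gap: 29.7
```

```bash
python3 -c "from h import *;s,_=st();print(s['qd'].round(3))"
```

```text
3.95 p [ 560.7 -306.   123.3] x [ 0.765 -0.009 -0.644] z [-0.011 -1.     0.001] F [ 0.49  1.19 -1.14] M [-0.1   0.37 -0.01] gap 29.7 q [-0.77  0.4   1.89  1.35  0.57 -0.29]
[-0.001  0.    -0.002 -0.    -0.001 -0.001]
```

Gripped: the gap is 29.7 mm, which matches the band width. Next I lift a little and draw the ear defenders out along -x.

Request:
jog_arm:
  moves:
    - [[0,0,10,0,0,0],[0,0,15,0,0,0],[-10,0,15,0,0,0],[-30,0,5,0,0,0],[-35,0,0,0,0,0]]

```text
clock: 4.45
eef_pos: [485.0, -304.5, 167.6]
eef_rot: [1.571, 0.704, -0.008]
wrist_force: [-0.8, -0.4, -2.2]
finger_gap: 29.3
```

Request:
jog_arm:
  moves:
    - [[-35,0,5,0,0,0],[-35,0,10,0,0,0],[-20,0,15,0,0,0],[0,0,15,0,0,0],[0,0,5,0,0,0]]

```text
clock: 4.95
eef_pos: [387.8, -303.1, 216.9]
eef_rot: [1.574, 0.708, -0.008]
wrist_force: [-0.4, 0.0, -2.5]
finger_gap: 29.2
```

```bash
python3 - <<'E'
from h import *; from cell import manip
s,R=st()
p,d=manip.camera('scene'); cv2.imwrite('pics/s2.png',cv2.resize(p[90:330,0:330],None,fx=2.3,fy=2.3))
p,d=manip.camera('top'); W=cloud(d,manip.camera_params('top'));x,y,z=[W[...,i] for i in range(3)]
m=(p.max(2)<75)&(z>60)&(x>360)&(x<585)&(y<-255)&(y>-350)
for a in range(360,580,12):
    r=W[m&(x>=a)&(x<a+12)]
    if len(r)>3: print(a,len(r),r.mean(0).round(1),np.percentile(r[:,1],[3,97]).round(),np.percentile(r[:,2],[5,95]).round())
E
```

```text
4.95 p [ 387.8 -303.1  216.9] x [ 0.76  -0.006 -0.65 ] z [-0.01  -1.    -0.003] F [-0.37  0.02 -2.5 ] M [-0.04  0.8  -0.03] gap 29.2 q [-1.09 -0.01  2.12  1.06  0.88 -0.17]
360 80 [ 365.9 -294.7  161.2] [-329. -269.] [114. 242.]
372 87 [ 378.  -297.3  194.1] [-325. -266.] [124. 236.]
384 74 [ 390.5 -295.   207.5] [-317. -268.] [126. 235.]
396 77 [ 401.4 -294.1  213.3] [-316. -271.] [138. 244.]
408 49 [ 413.8 -302.5  245.1] [-317. -289.] [240. 250.]
420 54 [ 425.8 -301.9  250.2] [-315. -289.] [247. 254.]
432 45 [ 437.7 -301.2  252.3] [-315. -288.] [248. 256.]
444 54 [ 449.7 -301.3  254.1] [-315. -289.] [249. 258.]
456 43 [ 462.5 -301.4  251.6] [-315. -288.] [248. 256.]
468 43 [ 474.  -300.7  248. ] [-315. -287.] [244. 253.]
480 130 [ 486.8 -291.6  172.4] [-314. -269.] [111. 243.]
492 92 [ 497.3 -287.3  188.4] [-313. -266.] [119. 234.]
504 61 [ 510.1 -288.4  184.7] [-331. -263.] [120. 219.]
516 16 [ 519.  -291.8  169.2] [-329. -265.] [131. 201.]
564 16 [ 572.8 -309.   292.7] [-342. -279.] [287. 300.]
576 10 [ 577.3 -266.1  296.3] [-279. -256.] [292. 302.]
```

View pics/s2.png

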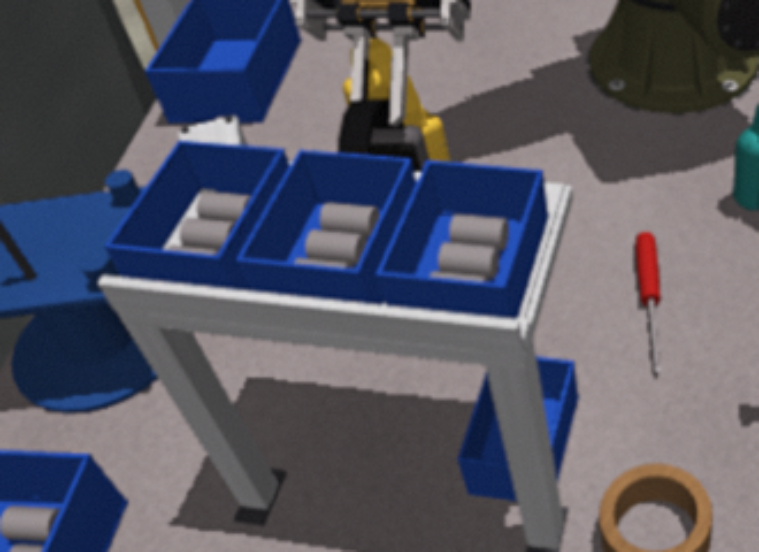

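The ear defenders are out, and the top-view cloud puts the crown at about (447, -301, 256), upright. In the picture the gripper and the defenders' dark cup are at about (380,130), clear of the shelf, and the bin is untouched. Origin = TCP + (58, 2.5, -123). Now I carry them sideways to the right-hand end of the bar.

Request:
jog_arm:
  moves:
    - [[0,15,0,0,0,0],[0,30,0,0,0,0],[0,40,0,0,0,0],[0,40,0,0,0,0],[0,40,0,0,0,0]]

```text
clock: 5.55
eef_pos: [388.0, -134.9, 211.1]
eef_rot: [1.582, 0.712, -0.005]
wrist_force: [0.8, -0.3, -1.6]
finger_gap: 29.0
```

Request:
jog_arm:
  moves:
    - [[10,40,0,0,0,0],[20,40,0,0,0,0],[30,40,0,0,0,0],[35,30,0,0,0,0],[35,10,0,0,0,0]]

```text
clock: 6.05
eef_pos: [491.9, -1.9, 206.0]
eef_rot: [1.582, 0.728, -0.002]
wrist_force: [1.1, -1.4, -1.5]
finger_gap: 29.0
```

Request:
jog_arm:
  moves:
    - [[10,0,0,0,0,0],[0,0,0,0,0,0],[0,0,0,0,0,0]]

```text
clock: 6.35
eef_pos: [503.2, 1.6, 202.1]
eef_rot: [1.583, 0.736, 0.006]
wrist_force: [0.7, 0.3, -1.4]
finger_gap: 29.4
```

```bash
python3 -c "from h import *;st()"
```

```text
6.35 p [503.2   1.6 202.1] x [ 0.741  0.004 -0.671] z [-0.003 -1.    -0.009] F [ 0.73  0.33 -1.43] M [-0.02  0.74  0.02] gap 29.4 q [-0.11 -0.1   2.23  0.46  0.2   1.05]
```

The wrist is near its singularity here (j5 = 0.2), and for y>0 joint 4 would run out of range with this shallow tool. I will set the ear defenders down on clear bench at about (460,-110) and regrip the same slope with a near-vertical tool.

Request:
jog_arm:
  moves:
    - [[-20,-25,0,0,0,0],[-35,-40,0,0,0,0],[-35,-40,0,0,0,0],[-12,-10,0,0,0,0],[0,0,0,0,0,0]]

```text
clock: 6.85
eef_pos: [416.3, -93.2, 200.3]
eef_rot: [1.582, 0.741, -0.001]
wrist_force: [-0.1, 0.6, -1.2]
finger_gap: 29.3
```

```bash
python3 - <<'E'
from h import *; from cell import manip
s,R=st()
p,d=manip.camera('top'); W=cloud(d,manip.camera_params('top'));x,y,z=[W[...,i] for i in range(3)]
cv2.imwrite('pics/t3.png',cv2.resize(p[70:330,180:460],None,fx=2.2,fy=2.2))
t=s['eef_pos']
m=(p.max(2)<75)&(z>225)&(z<270)&(x>t[0]+20)&(x<t[0]+140)&(abs(y-t[1])<40)
q=W[m]; print('band yfit',np.polyfit(q[:,0],q[:,1],1),'crown',np.polyfit(q[:,0]-t[0]-58,q[:,2],2))
r=(p[...,2]>120)&(p[...,1]<60)&(x>300)&(x<600)&(y>-100)&(y<60); print('sd',np.nanmin(W[r],0),np.nanmax(W[r],0))
b=(p[...,0]>90)&(p[...,2]<60)&(z>10)&(z<80)&(x>500)&(x<700)&(y>-200)&(y<-40); print('bin',np.nanmin(W[b],0),np.nanmax(W[b],0))
E
```

```text
6.85 p [416.3 -93.2 200.3] x [ 0.738 -0.001 -0.675] z [-0.009 -1.    -0.009] F [-0.12  0.64 -1.23] M [-0.01  0.72 -0.01] gap 29.3 q [-0.53 -0.29  2.38  0.94  0.48  0.32]
band yfit [ 1.42046627e-02 -1.00171840e+02] crown [-6.44046851e-03  3.53702934e-03  2.35244502e+02]
sd [399.91980508 -34.49587478   8.40936988] [473.45621998  -8.5879537   32.920292  ]
bin [ 588.78871518 -176.92538709   10.26305778] [668.85982623 -91.47439151  71.54856436]
```

View pics/t3.png

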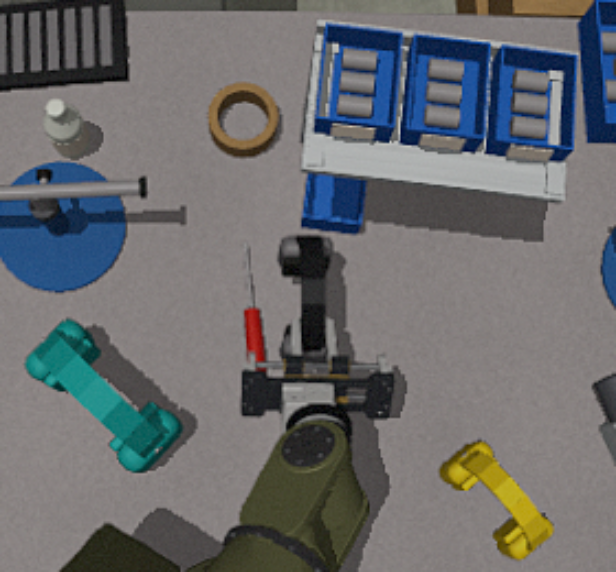

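Top view: the ear defenders hang straight from the gripper at (310,290), clear of the screwdriver at (253,310) and the bin at (333,205). I level them by 2.4° and lower them to the bench.

Request:
jog_arm:
  moves:
    - [[0,-8,-15,0,-2.4,0],[0,-4,-25,0,0,0],[0,0,-20,0,0,0],[0,0,-8,0,0,0],[0,0,0,0,0,0]]

```text
clock: 7.4
eef_pos: [417.2, -102.0, 133.1]
eef_rot: [1.581, 0.708, -0.002]
wrist_force: [0.6, -0.4, -1.7]
finger_gap: 29.5
```

```bash
python3 -c "from h import *;st()"
```

```text
7.4 p [ 417.2 -102.   133.1] x [ 0.76  -0.002 -0.65 ] z [-0.009 -1.    -0.007] F [ 0.61 -0.43 -1.74] M [0.06 0.75 0.02] gap 29.5 q [-0.57 -0.1   2.46  1.56  0.42 -0.38]
```

Request:
jog_arm:
  moves:
    - [[0,0,-4,0,0,0],[0,0,-3,0,0,0],[0,0,0,0,0,0]]

```text
clock: 7.7
eef_pos: [417.8, -100.9, 126.4]
eef_rot: [1.58, 0.709, -0.001]
wrist_force: [-0.8, 0.2, -1.5]
finger_gap: 29.0
```

Request:
jog_arm:
  moves:
    - [[0,0,-2,0,0,0],[0,0,-1,0,0,0],[0,0,0,0,0,0]]

```text
clock: 8.0
eef_pos: [418.4, -100.9, 124.5]
eef_rot: [1.579, 0.707, -0.001]
wrist_force: [0.7, -0.1, -2.4]
finger_gap: 29.6
```

```bash
python3 -c "from h import *;st()"
```

```text
8.0 p [ 418.4 -100.9  124.5] x [ 0.76  -0.001 -0.649] z [-0.006 -1.    -0.006] F [ 0.66 -0.12 -2.44] M [-0.08  0.51 -0.03] gap 29.6 q [-0.57 -0.07  2.46  1.65  0.42 -0.47]
```

The moment is dropping, so the feet are touching. I ease down a little more, release and back out along the tool.

Request:
jog_arm:
  moves:
    - [[0,0,-1.5,0,0,0],[0,0,0,0,0,0]]

```text
clock: 8.2
eef_pos: [418.8, -101.0, 123.6]
eef_rot: [1.578, 0.705, -0.001]
wrist_force: [-0.7, 0.1, -1.1]
finger_gap: 29.0
```

Request:
jog_arm:
  moves:
    - [[0,0,0,0,0,0],[0,0,0,0,0,0],[0,0,0,0,0,0],[0,0,0,0,0,0],[0,0,0,0,0,0]]
  gripper: 1

```text
clock: 8.7
eef_pos: [419.0, -101.2, 123.9]
eef_rot: [1.578, 0.705, -0.002]
wrist_force: [0.9, 0.1, -0.6]
finger_gap: 66.0
```

Request:
jog_arm:
  moves:
    - [[-8,0,15,0,0,0],[-15,0,30,0,0,0],[-15,0,40,0,4,0],[0,0,40,0,8,0],[0,0,30,0,8,0]]

```text
clock: 9.2
eef_pos: [398.5, -90.3, 217.7]
eef_rot: [1.63, 0.857, 0.081]
wrist_force: [-0.7, -0.7, 0.2]
finger_gap: 94.0
```

Request:
jog_arm:
  moves:
    - [[0,0,0,0,8,0],[0,0,0,0,8,0],[0,0,0,0,6,0],[0,0,0,0,0,0],[0,0,0,0,0,0]]

```text
clock: 9.7
eef_pos: [399.4, -91.5, 221.4]
eef_rot: [1.701, 1.24, 0.141]
wrist_force: [0.1, 0.3, -0.2]
finger_gap: 94.3
```

```bash
python3 - <<'E'
from h import *; from cell import manip
s,R=st()
for n in('top','scene','wrist'):
    c=manip.camera_params(n);p,d=manip.camera(n);W=cloud(d,c);x,y,z=[W[...,i] for i in range(3)]
    cv2.imwrite(f'pics/{n}4.png',p)
    m=(p.max(2)<75)&(z>90)&(z<168)&(x>370)&(x<580)&(y<-60)&(y>-150)
    for a in range(390,570,12):
        r=W[m&(x>=a)&(x<a+12)]
        if len(r)>3: print(n,a,len(r),r.mean(0).round(1),np.percentile(r[:,1],[3,97]).round())
E
```

```text
9.7 p [399.4 -91.5 221.4] x [ 0.321  0.045 -0.946] z [ 0.017 -0.999 -0.042] F [ 0.06  0.31 -0.18] M [ 0.02  0.15 -0.02] gap 94.3 q [-0.42 -0.19  2.08  0.21  0.98  1.05]
top 414 10 [ 424.4 -102.9  138. ] [-113.  -88.]
top 426 46 [431.7 -99.9 143.3] [-114.  -87.]
top 438 49 [ 444.  -100.9  152.1] [-115.  -87.]
top 450 49 [ 456.2 -100.7  156.3] [-115.  -86.]
top 462 41 [468.  -99.5 159.7] [-112.  -86.]
top 474 39 [479.5 -99.  161.6] [-112.  -86.]
top 486 40 [491.6 -99.2 159.3] [-112.  -86.]
top 498 43 [504.1 -98.3 156. ] [-112.  -84.]
top 510 34 [515.7 -98.2 150.4] [-113.  -84.]
top 522 39 [527.8 -97.8 141.3] [-111.  -84.]
top 534 23 [540.3 -97.5 125. ] [-112.  -83.]
top 546 9 [547.7 -98.8 113.7] [-112.  -83.]
scene 402 12 [410.6 -89.   99.1] [-92. -86.]
scene 414 7 [420.5 -87.5 121.5] [-90. -86.]
scene 438 7 [442.1 -88.8 150. ] [-95. -85.]
scene 450 15 [454.8 -91.  157.9] [-96. -86.]
scene 462 15 [468.  -90.8 160.6] [-96. -85.]
scene 474 28 [480.7 -90.3 161. ] [-98. -84.]
scene 486 28 [492.6 -92.1 159.2] [-99. -86.]
scene 498 39 [504.6 -92.6 155.8] [-101.  -85.]
scene 510 59 [516.3 -93.9 149.3] [-103.  -84.]
scene 522 75 [527.8 -96.  139.8] [-109.  -84.]
scene 534 132 [540.1 -97.7 124.3] [-112.  -84.]
scene 546 116 [550.2 -97.4 103.3] [-111.  -83.]
wrist 390 30 [401.6 -99.7  91.4] [-113.  -86.]
wrist 402 409 [408.5 -99.2 113.9] [-114.  -85.]
wrist 414 504 [420.1 -99.5 133.3] [-113.  -85.]
wrist 426 553 [432.  -99.2 144.3] [-113.  -85.]
wrist 438 580 [444.1 -99.  153.1] [-112.  -86.]
wrist 450 547 [456.  -98.8 157.4] [-112.  -86.]
wrist 462 572 [468.  -98.6 160.1] [-112.  -86.]
wrist 474 531 [479.8 -97.7 161.2] [-112.  -84.]
wrist 486 499 [491.9 -97.5 158.7] [-112.  -83.]
wrist 498 426 [503.5 -97.4 156. ] [-111.  -84.]
wrist 510 314 [515.8 -97.4 148.4] [-111.  -83.]
wrist 522 255 [527.1 -96.6 139.9] [-111.  -83.]
wrist 534 74 [539.7 -98.2 123.8] [-110.  -83.]
wrist 546 10 [546.7 -94.9 111.8] [-99. -91.]
```

Both views agree: the ear defenders stand upright at (477,-98.5) with yaw of about +1°. The tool is now 71° down. I square the jaws and go back to the slope at (421,-99.5,128).

Request:
jog_arm:
  moves:
    - [[-9,-8,0,-2.4,0,0],[10,0,-30,0,0,0],[10,0,-30,0,0,0],[8,0,-23,0,0,0],[0,0,0,0,0,0]]

```text
clock: 10.35
eef_pos: [416.3, -100.8, 136.7]
eef_rot: [1.563, 1.235, 0.006]
wrist_force: [0.4, 0.6, -0.4]
finger_gap: 93.9
```

```bash
python3 -c "from h import *;st()"
```

```text
10.35 p [ 416.3 -100.8  136.7] x [ 0.33   0.002 -0.944] z [ 0.013 -1.     0.003] F [ 0.4   0.59 -0.42] M [0.03 0.15 0.03] gap 93.9 q [-0.4  -0.03  2.16  0.2   0.71  1.03]
```

Request:
jog_arm:
  moves:
    - [[4,1,-8,0,0,0],[0,0,0,0,0,0]]

```text
clock: 10.55
eef_pos: [420.2, -100.0, 129.4]
eef_rot: [1.563, 1.233, 0.005]
wrist_force: [-0.5, 0.5, -1.5]
finger_gap: 94.1
```

Request:
jog_arm:
  moves:
    - [[0,0,0,0,0,0],[0,0,0,0,0,0],[0,0,0,0,0,0],[0,0,0,0,0,0],[0,0,0,0,0,0]]
  gripper: -1
  squeeze: 50

```text
clock: 11.05
eef_pos: [420.8, -100.5, 132.4]
eef_rot: [1.558, 1.228, -0.0]
wrist_force: [1.0, 0.2, 0.2]
finger_gap: 57.5
```

Request:
jog_arm:
  moves:
    - [[0,0,0,0,0,0],[0,0,0,0,0,0],[0,0,0,0,0,0],[0,0,0,0,0,0],[0,0,0,0,0,0]]

```text
clock: 11.55
eef_pos: [420.8, -100.4, 132.5]
eef_rot: [1.558, 1.228, -0.0]
wrist_force: [-0.1, 0.4, 0.8]
finger_gap: 29.4
```

```bash
python3 -c "from h import *;st()"
```

```text
11.55 p [ 420.8 -100.4  132.5] x [ 0.336 -0.    -0.942] z [ 0.012 -1.     0.004] F [-0.06  0.42  0.82] M [ 0.07  0.16 -0.03] gap 29.4 q [-0.39 -0.01  2.15  0.2   0.69  1.03]
```

Gripped (29.4 mm). Origin = TCP + (56, 2, -132.5). I lift, then carry to the bar's end.

Request:
jog_arm:
  moves:
    - [[0,0,10,0,0,0],[0,0,25,0,0,0],[0,0,35,0,0,0],[0,0,25,0,0,0],[0,0,8,0,0,0]]

```text
clock: 12.05
eef_pos: [418.3, -99.7, 239.0]
eef_rot: [1.563, 1.234, 0.004]
wrist_force: [-0.8, 0.0, -2.1]
finger_gap: 29.3
```

Request:
jog_arm:
  moves:
    - [[15,20,0,0,0,0],[30,35,0,0,0,0],[35,40,0,0,0,0],[30,35,0,0,0,0],[12,15,0,0,0,0]]

```text
clock: 12.55
eef_pos: [540.6, 47.2, 238.8]
eef_rot: [1.558, 1.233, -0.006]
wrist_force: [-0.7, -0.8, -3.2]
finger_gap: 29.4
```

```bash
python3 -c "from h import *;st()"
```

```text
12.55 p [540.6  47.2 238.8] x [ 0.331 -0.002 -0.944] z [ 0.006 -1.     0.004] F [-0.69 -0.79 -3.18] M [-0.03  0.45  0.02] gap 29.4 q [ 0.02  0.1   1.76 -0.01  0.94  1.59]
```

```bash
cat >> h.py <<'E'
def band(n='top',dx=56,dz=30):
    from cell import manip
    s,R=st(); t=s['eef_pos']; c=manip.camera_params(n);p,d=manip.camera(n);W=cloud(d,c);x,y,z=[W[...,i] for i in range(3)]
    m=(p.max(2)<75)&(abs(z-t[2]-dz+10)<16)&(abs(x-t[0]-dx)<50)&(abs(y-t[1])<30); q=W[m]
    f=np.polyfit(q[:,0]-t[0]-dx,q[:,2],2); print(n,len(q),'yfit',np.polyfit(q[:,0]-t[0]-dx,q[:,1],1).round(3),'zfit',f.round(4),'apex x',(t[0]+dx-f[1]/2/f[0]).round(1)); return p
E
python3 - <<'E'
from h import *
band('top'); p=band('scene'); cv2.imwrite('pics/s5.png',p[100:330,230:530].repeat(2,0).repeat(2,1))
E
```

```text
12.55 p [540.6  47.2 238.8] x [ 0.331 -0.002 -0.944] z [ 0.006 -1.     0.004] F [-0.69 -0.79 -3.18] M [-0.03  0.45  0.02] gap 29.4 q [ 0.02  0.1   1.76 -0.01  0.94  1.59]
top 307 yfit [2.9000e-02 4.7006e+01] zfit [-7.900000e-03 -2.050000e-02  2.664887e+02] apex x 595.3
12.6 p [541.1  48.1 238.5] x [ 0.331 -0.002 -0.944] z [ 0.006 -1.     0.004] F [-0.29  0.61 -3.24] M [0.   0.38 0.04] gap 29.3 q [ 0.03  0.1   1.76 -0.01  0.94  1.6 ]
scene 545 yfit [2.9000e-02 4.7613e+01] zfit [-8.300000e-03 -5.200000e-03  2.674806e+02] apex x 596.8
```

View pics/s5.png

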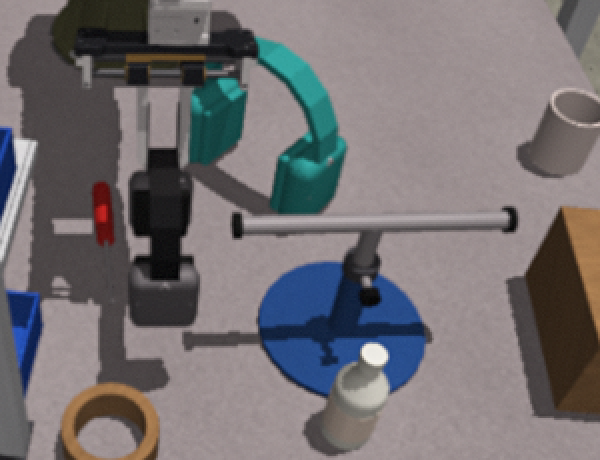

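The scene view shows the ear defenders hanging plumb at (165,240), just beyond the bar's near end at (237,224), and the bar lies between the cups' planes. The crown is at x≈596 with its underside at z≈259, about 50 mm above the bar. Now I slide along over the bar.

Request:
jog_arm:
  moves:
    - [[2,15,0,0,0,0],[2,30,0,0,0,0],[1,40,0,0,0,0],[1,35,0,0,0,0],[0,20,0,0,0,0]]

```text
clock: 13.15
eef_pos: [543.6, 186.3, 234.7]
eef_rot: [1.552, 1.241, -0.016]
wrist_force: [-0.2, -0.2, -1.8]
finger_gap: 29.3
```

Request:
jog_arm:
  moves:
    - [[0,0,-8,0,0,0],[0,0,-10,0,0,0],[0,0,-5,0,0,0],[0,0,0,0,0,0]]

```text
clock: 13.55
eef_pos: [542.0, 184.7, 207.7]
eef_rot: [1.548, 1.246, -0.02]
wrist_force: [-0.2, 0.5, -2.3]
finger_gap: 29.1
```

```bash
python3 - <<'E'
from h import *
p=band('top'); band('scene')
E
```

```text
13.55 p [542.  184.7 207.7] x [ 0.319 -0.006 -0.948] z [ 0.001 -1.     0.007] F [-0.24  0.53 -2.34] M [ 0.04  0.4  -0.  ] gap 29.1 q [ 0.31  0.21  1.7  -0.13  0.92  1.94]
top 260 yfit [4.90000e-02 1.84148e+02] zfit [-8.000000e-03 -2.060000e-02  2.345492e+02] apex x 596.7
13.6 p [542.1 184.8 208.1] x [ 0.32  -0.006 -0.947] z [ 0.001 -1.     0.007] F [-0.54 -0.59 -2.41] M [0.06 0.34 0.01] gap 29.4 q [ 0.31  0.21  1.7  -0.13  0.92  1.94]
scene 571 yfit [3.10000e-02 1.83411e+02] zfit [-8.200000e-03 -1.140000e-02  2.358948e+02] apex x 597.4
```

Request:
jog_arm:
  moves:
    - [[4,0,-6,0,-1,0],[0,0,-5,0,0,0],[0,0,0,0,0,0],[0,0,0,0,0,0]]

```text
clock: 14.05
eef_pos: [547.0, 183.6, 198.8]
eef_rot: [1.552, 1.225, -0.018]
wrist_force: [0.0, -0.3, -1.9]
finger_gap: 29.1
```

Request:
jog_arm:
  moves:
    - [[0,0,-2,0,0,0],[0,0,0,0,0,0]]

```text
clock: 14.25
eef_pos: [547.1, 183.6, 197.3]
eef_rot: [1.553, 1.225, -0.018]
wrist_force: [-0.7, -0.5, -2.4]
finger_gap: 29.2
```

Request:
jog_arm:
  moves:
    - [[0,0,-2,0,0,0],[0,0,0,0,0,0]]

```text
clock: 14.45
eef_pos: [547.1, 183.6, 195.3]
eef_rot: [1.553, 1.225, -0.017]
wrist_force: [-0.4, 0.3, -2.6]
finger_gap: 29.6
```

```bash
python3 -c "from h import *;st()"
```

```text
14.45 p [547.1 183.6 195.3] x [ 0.339 -0.006 -0.941] z [-0.001 -1.     0.006] F [-0.43  0.34 -2.58] M [-0.01  0.41 -0.05] gap 29.6 q [ 0.31  0.23  1.72 -0.14  0.87  1.95]
```

Request:
jog_arm:
  moves:
    - [[0,0,-2,0,0,0],[0,0,0,0,0,0]]

```text
clock: 14.65
eef_pos: [547.2, 183.7, 193.2]
eef_rot: [1.553, 1.224, -0.017]
wrist_force: [-0.5, 0.3, -2.4]
finger_gap: 29.6
```

Request:
jog_arm:
  moves:
    - [[0,0,-2,0,0,0],[0,0,0,0,0,0]]

```text
clock: 14.85
eef_pos: [547.1, 183.7, 191.0]
eef_rot: [1.553, 1.225, -0.017]
wrist_force: [0.3, -0.4, -1.9]
finger_gap: 29.4
```

Request:
jog_arm:
  moves:
    - [[0,0,-1.5,0,0,0],[0,0,0,0,0,0]]

```text
clock: 15.05
eef_pos: [547.1, 183.7, 189.3]
eef_rot: [1.553, 1.225, -0.017]
wrist_force: [-0.4, 0.1, -2.1]
finger_gap: 29.1
```

```bash
python3 -c "from h import *;st()"
```

```text
15.05 p [547.1 183.7 189.3] x [ 0.339 -0.006 -0.941] z [-0.001 -1.     0.006] F [-0.45  0.06 -2.1 ] M [0.05 0.4  0.05] gap 29.1 q [ 0.31  0.23  1.73 -0.14  0.86  1.95]
```

Request:
jog_arm:
  moves:
    - [[0,0,-1.5,0,0,0],[0,0,0,0,0,0]]

```text
clock: 15.25
eef_pos: [547.1, 183.7, 187.7]
eef_rot: [1.553, 1.225, -0.017]
wrist_force: [-0.3, 0.3, -2.1]
finger_gap: 29.5
```

Request:
jog_arm:
  moves:
    - [[0,0,-1.5,0,0,0],[0,0,0,0,0,0]]

```text
clock: 15.45
eef_pos: [547.1, 183.7, 186.1]
eef_rot: [1.553, 1.225, -0.017]
wrist_force: [-0.0, 0.1, -2.1]
finger_gap: 29.3
```

```bash
python3 - <<'E'
from h import *
p=band('top'); band('scene')
E
```

```text
15.45 p [547.1 183.7 186.1] x [ 0.339 -0.006 -0.941] z [-0.001 -1.     0.006] F [-0.03  0.1  -2.12] M [ 0.    0.44 -0.01] gap 29.3 q [ 0.31  0.24  1.73 -0.14  0.85  1.96]
top 280 yfit [5.00000e-02 1.82334e+02] zfit [-7.300000e-03 -1.640000e-02  2.134692e+02] apex x 602.0
15.5 p [547.2 183.7 186.2] x [ 0.339 -0.006 -0.941] z [-0.001 -1.     0.006] F [ 0.25 -0.16 -1.65] M [0.07 0.43 0.02] gap 29.2 q [ 0.31  0.24  1.73 -0.14  0.85  1.96]
scene 563 yfit [2.30000e-02 1.81774e+02] zfit [-7.500000e-03 -1.800000e-03  2.141352e+02] apex x 603.1
```

Request:
jog_arm:
  moves:
    - [[0,0,-1.5,0,0,0],[0,0,0,0,0,0]]

```text
clock: 15.75
eef_pos: [547.3, 183.8, 184.8]
eef_rot: [1.554, 1.224, -0.017]
wrist_force: [0.0, 0.8, -1.9]
finger_gap: 29.3
```

Request:
jog_arm:
  moves:
    - [[0,0,-1.5,0,0,0],[0,0,0,0,0,0]]

```text
clock: 15.95
eef_pos: [547.3, 183.7, 183.1]
eef_rot: [1.554, 1.224, -0.017]
wrist_force: [0.2, 1.2, -1.9]
finger_gap: 29.6
```

```bash
python3 -c "from h import *;st()"
```

```text
15.95 p [547.3 183.7 183.1] x [ 0.34  -0.006 -0.941] z [-0.001 -1.     0.006] F [ 0.17  1.16 -1.9 ] M [0.   0.42 0.01] gap 29.6 q [ 0.31  0.24  1.73 -0.15  0.84  1.96]
```

Request:
jog_arm:
  moves:
    - [[0,0,-1.5,0,0,0],[0,0,0,0,0,0]]

```text
clock: 16.15
eef_pos: [547.5, 183.8, 181.8]
eef_rot: [1.554, 1.223, -0.016]
wrist_force: [-1.8, -0.7, -1.5]
finger_gap: 29.5
```

Request:
jog_arm:
  moves:
    - [[0,0,-1.5,0,0,0],[0,0,0,0,0,0]]

```text
clock: 16.35
eef_pos: [547.8, 183.9, 181.1]
eef_rot: [1.555, 1.222, -0.015]
wrist_force: [-5.1, -0.4, 1.7]
finger_gap: 29.7
```

```bash
python3 -c "from h import *;st()"
```

```text
16.35 p [547.8 183.9 181.1] x [ 0.342 -0.005 -0.94 ] z [-0.001 -1.     0.005] F [-5.14 -0.41  1.69] M [-0.11  0.64 -0.07] gap 29.7 q [ 0.31  0.24  1.74 -0.15  0.83  1.96]
```

Contact is felt: Fz rose by about 4 N, but there is also a -5 N side force. I will look before going on.

```bash
python3 - <<'E'
from h import *
band('top');p=band('scene'); cv2.imwrite('pics/s6.png',cv2.resize(p[110:300,300:500],None,fx=3.1,fy=3.1,interpolation=cv2.INTER_CUBIC))
E
```

```text
16.35 p [547.8 183.9 181.1] x [ 0.342 -0.005 -0.94 ] z [-0.001 -1.     0.005] F [-5.14 -0.41  1.69] M [-0.11  0.64 -0.07] gap 29.7 q [ 0.31  0.24  1.74 -0.15  0.83  1.96]
top 280 yfit [3.80000e-02 1.83115e+02] zfit [-7.500000e-03 -3.700000e-03  2.100772e+02] apex x 603.6
16.4 p [547.8 183.9 181.1] x [ 0.342 -0.005 -0.94 ] z [-0.001 -1.     0.005] F [-3.05 -0.79  2.46] M [-0.1   0.34 -0.1 ] gap 29.3 q [ 0.31  0.24  1.74 -0.15  0.84  1.96]
scene 564 yfit [2.60000e-02 1.81408e+02] zfit [-7.300000e-03  1.100000e-02  2.098793e+02] apex x 604.6
```

View pics/s6.png

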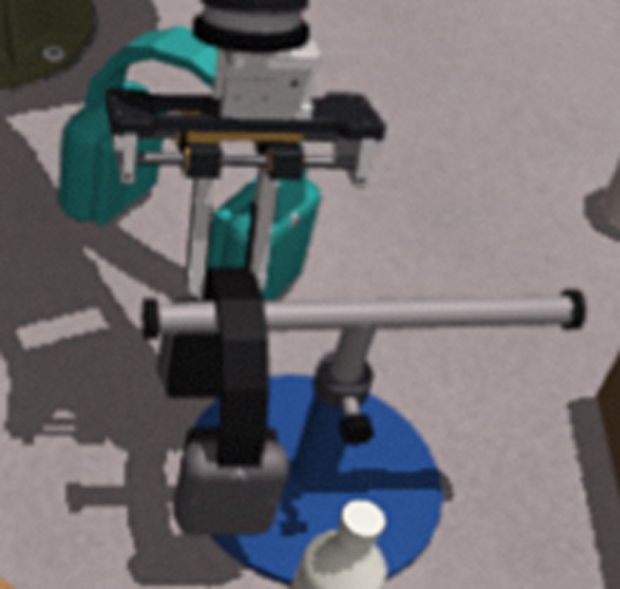

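The band sits across the bar at (240,315), with one cup on each side and the fingers well clear of the bar. I ease x back by 1.5 mm and hold the contact.

Request:
jog_arm:
  moves:
    - [[-1.5,0,-0.5,0,0,0],[0,0,0,0,0,0],[0,0,0,0,0,0]]

```text
clock: 16.75
eef_pos: [546.7, 184.0, 181.2]
eef_rot: [1.557, 1.22, -0.014]
wrist_force: [-0.2, -0.6, 1.6]
finger_gap: 29.6
```

Request:
jog_arm:
  moves:
    - [[0,0,0,0,0,0],[0,0,0,0,0,0],[0,0,0,0,0,0]]

```text
clock: 17.05
eef_pos: [546.7, 184.0, 181.1]
eef_rot: [1.557, 1.22, -0.014]
wrist_force: [-0.0, -0.6, 1.3]
finger_gap: 29.4
```

```bash
python3 -c "from h import *;st()"
```

```text
17.05 p [546.7 184.  181.1] x [ 0.344 -0.005 -0.939] z [-0.001 -1.     0.005] F [-0.01 -0.64  1.31] M [-0.05  0.04  0.  ] gap 29.4 q [ 0.31  0.24  1.74 -0.15  0.83  1.96]
```

The load is steady: about 3.5 N on the bar, no side force, and the moment near zero. I release.

Request:
jog_arm:
  moves:
    - [[0,0,0,0,0,0],[0,0,0,0,0,0],[0,0,0,0,0,0],[0,0,0,0,0,0],[0,0,0,0,0,0]]
  gripper: 1
  squeeze: 10

```text
clock: 17.55
eef_pos: [546.4, 184.0, 180.4]
eef_rot: [1.556, 1.221, -0.014]
wrist_force: [-0.7, -0.1, -0.4]
finger_gap: 65.9
```

Request:
jog_arm:
  moves:
    - [[0,0,0,0,0,0],[0,0,0,0,0,0],[0,0,0,0,0,0],[0,0,0,0,0,0],[0,0,0,0,0,0]]

```text
clock: 18.05
eef_pos: [546.4, 184.0, 180.4]
eef_rot: [1.556, 1.222, -0.014]
wrist_force: [0.1, -0.3, 0.5]
finger_gap: 93.8
```

```bash
python3 - <<'E'
from h import *
band('top');p=band('scene'); cv2.imwrite('pics/s7.png',cv2.resize(p[110:300,300:500],None,fx=3.1,fy=3.1,interpolation=cv2.INTER_CUBIC))
E
```

```text
18.05 p [546.4 184.  180.4] x [ 0.342 -0.005 -0.94 ] z [-0.    -1.     0.005] F [ 0.13 -0.35  0.48] M [0.01 0.16 0.04] gap 93.8 q [ 0.31  0.24  1.74 -0.15  0.83  1.96]
top 282 yfit [4.50000e-02 1.82851e+02] zfit [-8.000000e-03 -2.540000e-02  2.098498e+02] apex x 600.8
18.1 p [546.4 184.  180.4] x [ 0.342 -0.005 -0.94 ] z [-0.    -1.     0.005] F [ 0.52  0.69 -0.14] M [0.06 0.15 0.01] gap 94.0 q [ 0.31  0.24  1.74 -0.15  0.83  1.96]
scene 580 yfit [2.00000e-02 1.81852e+02] zfit [-7.500000e-03 -1.300000e-02  2.097253e+02] apex x 601.5
```

View pics/s7.png

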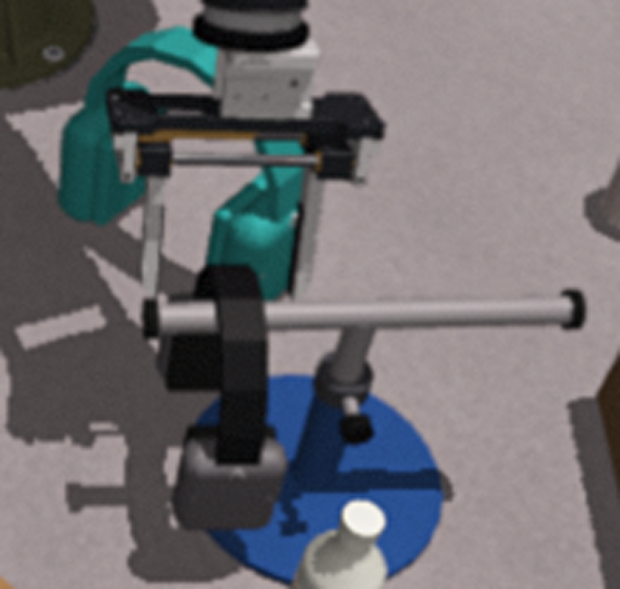

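The fingers are open on both sides of the band at (155,250) and (310,240), and the ear defenders hang level on the bar. I withdraw upward and back along the tool.

Request:
jog_arm:
  moves:
    - [[-5,0,12,0,0,0],[-10,0,28,0,0,0],[-14,0,38,0,0,0],[-14,0,40,0,0,0],[-10,0,30,0,0,0]]

```text
clock: 18.65
eef_pos: [488.6, 183.0, 331.9]
eef_rot: [1.55, 1.228, -0.02]
wrist_force: [0.1, 0.1, -0.1]
finger_gap: 93.7
```

Request:
jog_arm:
  moves:
    - [[-20,-20,20,0,0,0],[0,0,0,0,0,0],[0,0,0,0,0,0],[0,0,0,0,0,0],[0,0,0,0,0,0]]

```text
clock: 19.15
eef_pos: [466.7, 163.3, 359.3]
eef_rot: [1.56, 1.22, -0.01]
wrist_force: [1.0, 0.1, 0.0]
finger_gap: 94.5
```

```bash
python3 - <<'E'
from h import *; from cell import manip
s,R=st()
for k in range(2):
  for n in('top','scene'):
    c=manip.camera_params(n);p,d=manip.camera(n);W=cloud(d,c);x,y,z=[W[...,i] for i in range(3)]
    m=(p.max(2)<75)&(abs(z-202)<14)&(abs(x-602)<42)&(abs(y-184)<25);q=W[m];u=q[:,0]-602
    f=np.polyfit(u,q[:,2],2); print(n,len(q),'y',np.polyfit(u,q[:,1],1).round(3),'z',f.round(4),'apex',(-f[1]/2/f[0]).round(1))
p=manip.camera('scene')[0]; cv2.imwrite('pics/s8.png',p)
E
```

```text
19.15 p [466.7 163.3 359.3] x [ 0.344 -0.003 -0.939] z [ 0.    -1.     0.004] F [1.02 0.08 0.01] M [ 0.06  0.14 -0.01] gap 94.5 q [ 0.32 -0.08  1.67 -0.12  1.22  1.91]
top 306 y [1.40000e-02 1.83376e+02] z [-7.600000e-03 -1.670000e-02  2.098122e+02] apex -1.1
scene 482 y [1.10000e-02 1.82084e+02] z [-6.900000e-03 -3.700000e-03  2.098905e+02] apex -0.3
top 305 y [1.60000e-02 1.83448e+02] z [-7.800000e-03 -1.810000e-02  2.100432e+02] apex -1.2
scene 476 y [1.20000e-02 1.82046e+02] z [-6.800000e-03 -5.600000e-03  2.098547e+02] apex -0.4
```

View pics/s8.png

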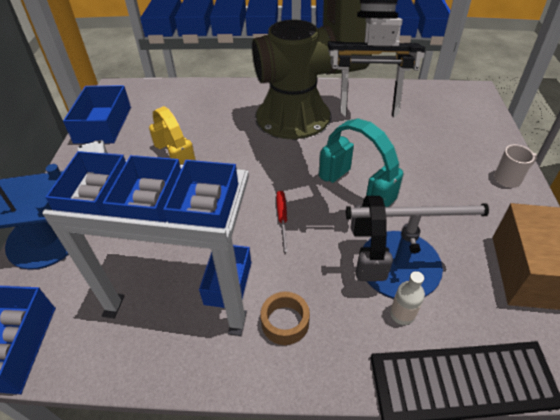

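The ear defenders hang at (372,235) in the scene view. They are level, still and square to within about 2°, the gripper is clear, and everything else is where it was. I hand in.

```bash
python3 -c "
from cell import manip
print(manip.sign_off())"
```

```text
the job is handed in; nothing more can be done
None
```

The ear defenders are hanging on the T-stand's bar, one cup on each side, released and still. I handed the job in at about 19 s of the 69 s allowed; the sign-off gives no verdict.

**How it went:** I gripped the band's front slope with a tilted tool and drew the ear defenders out from under the shelf. On the way to the stand, the arm ran close to its joint limits in that pose. I set them down once on clear bench and gripped the same slope again with a steeper tool.

**Settling on the bar:** I slid them over the bar's end and lowered in 1.5–2 mm steps until the bar took about 3.5 N, then held that for about 0.6 s before letting go. The first touch gave a 5 N side force, which a 1.5 mm shift removed.

**Last checks:**
- **Position:** both cameras put the crown within about 1 mm of x = 601, against the bar at about x = 602. That is about 86 mm along the bar from the post.
- **Attitude:** level to about 1° and square to the bar within about 2°. Height worked out at about 48 mm above the bench.
- **Rest:** repeat readings agreed to within 0.3 mm.
- **Other things:** the bin, bottle, screwdriver and tape look unmoved in the last picture; I did not measure them again.

No check failed. The two cameras differed by 1–2 mm, which is within calibration.

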